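# Earth the chassis and wedge its circuit tray up

## Task

First plug the earthing pin from its stand fully into the chassis's earth terminal and leave it there. Then take the steel levelling wedge by its grip block and, keeping it flat on the bench, push its thin end in under the free front edge of the hinged circuit tray until that edge has just lifted off its base by about 4 mm. Finish while still holding the wedge in the gripper, the tray carried by the wedge alone, and leave the other things on the bench alone.

Things in the scene. Friction and masses are not known exactly. Their poses are not given: they have to be found in the camera images.
- chassis: fixed aluminium equipment chassis on the bench mat: an open frame of two low side rails (12 mm high, inner gap 116 mm) and a rear block, open towards the robot; it carries the hinged circuit tray and, on its left, the earth terminal. Origin on the bench under the middle of the frame; +x points from the tray's free front edge to its hinge at the rear (roughly away from the robot), +y to the terminal, z up
- tray: the circuit tray: aluminium plate 188 x 144 mm with a green board and components (up to 38 mm above the plate), about 0.75 kg, hinged along its rear edge to the chassis and lying on the side rails by its own weight; under its front edge the space is open, 12 mm high above the bench and 180 mm deep. Origin on the hinge axis, 90 mm behind the chassis origin and 14 mm up; axes as the chassis when shut; the tray tips up at the front
- tray_edge (a point): middle of the underside of the tray's rounded free front edge, 184 mm in front of the hinge and 12 mm above the bench when shut; its height above 12 mm is the lift. Lip radius 3 mm
- terminal (a point): centre of the mouth of the earth terminal: round hole 10 mm wide (chamfered by 2 mm more at the mouth, thin brass ring round it), 30 mm deep, straight down into the top (40 mm above the bench) of a grey block 34 x 34 mm, at (-55, +100) mm from the chassis origin; z up; fixed
- pin_grip (a point): middle of the black handle (18 mm diameter, 42 mm long) of the earthing pin, 47 mm above its tip and 21 mm above the shoulder where the handle ends; z points up the handle. The pin stands upright in its stand, weighs 40 g
- pin_tip (a point): tip of the earthing pin: steel shank 8 mm diameter, tapered over the last 4 mm, 26 mm long from tip to the handle's flat shoulder; the pin goes in until the shoulder lies on the block
- pin_stand: fixed light wooden block 44 x 44 mm, 36 mm high, with one 11 mm hole 30 mm deep in the middle of its top, in which the pin waits. Origin under its centre
- wedge: loose steel levelling wedge, 135 mm long, 30 mm wide, 0.3 kg, lying on the bench: toe 4 mm high at +x (67.5 mm from the origin), ramp rising 1 in 5 towards -x to 25 mm over 105 mm, then an upright grip block. Origin in the middle of its underside, z up
- wedge_grip (a point): centre of the wedge's upright grip block (30 x 30 mm, 50 mm high), 25 mm above the bench, 120 mm behind the toe; x points to the toe
- wedge_toe (a point): middle of the wedge's thin front end (4 mm high), 2 mm above its underside; x points the way the wedge goes in
- flat_block: bystander: flat steel bar 100 x 30 x 16 mm without slope or grip block, at the right; origin under its centre
- collar: bystander: steel ring 32 mm across, 18 mm high, right of the chassis; origin under its centre
- spool: bystander: empty grey spool 52 mm across, 38 mm high; origin under its centre
- jar: bystander: amber glass jar 48 mm across, 60 mm high; origin under its centre
- screwdriver: bystander: screwdriver with black handle lying at the right side, about 200 mm long; origin under it
- nozzle: bystander: dark steel flanged nozzle 60 mm across, 55 mm high, at the left; origin under its centre
Mind the look-alikes: they are no part of the job. Of the things that look like the part that bears pin_grip, the smallest one is meant.

How it is judged:
By the outcome, as a careful person would: the job done as asked, in the order asked, and still so for the second after the job is handed in, while the arm keeps its last pose, push and grip.
It also fails if it takes over 58 s, if anything falls off the work surface, if the arm or the gripper's body presses on something with over 40 N, if the wrist force passes 120 N, or if a joint passes its speed limit or range.

## Robot

A 7-joint arm with a two-finger parallel gripper is mounted at the origin on the work surface. World frame = base frame: x ahead of the robot, y to its left, z up, the work surface at z = 0. Lengths are in mm, angles in rad, forces in N, time in s.
With the tool pointing down it reaches from about 350 to 900 mm from the base axis. Payload 8.1 kg.
Tool frame: the origin (TCP) lies midway between the tips of the shut fingers; the grasp point (between the pads) lies 19 mm behind it; y points along the fingers, z is the direction in which the jaws open and shut, and the axes are right-handed (so a half turn about y gives the same grasp; the last joint's range is limited). The gripper opens to 92 mm and grips with 3 to 60 N. Pads are 19 mm wide; open, the fingers measure 130 mm over their backs; the gripper's body (75 mm by 190 mm) begins 47 mm behind the grasp point.
Start: joints at [-1.362, 0.434, 0.025, 1.573, -0.012, 1.134, -0.075], TCP at [191.76, 594.869, 226.742] pointing down, gripper open.
Joint ranges: [-2.62, 2.62], [-0.44, 2.09], [-1.27, 1.32], [0.08, 2.57], [-1.32, 4.46], [0.12, 2], [-2.74, 2.74]. Speed limits (rad/s): [2.22, 2.22, 3.01, 3.01, 3.14, 3.14, 3.14].

## Interface

Orientations are given as a unit quaternion [x, y, z, w].
In Python, from cell import bot gives the robot as it stands. Calls block until the motion is done:
- bot.goto(position, orientation): joint-space move of the TCP to a pose.
- bot.move_linear(position, frame=None, speed=150): straight line of the TCP; frame=None keeps the orientation; speed is the mean speed in mm/s.
- bot.move_j(angles): joint-space move.
- bot.set_gripper(opening, grip_force=None): finger opening in mm; grip_force is the grip in N (None keeps the last); returns when the fingers have stopped.
- bot.dwell(seconds).
- bot.inverse_kinematics(position, orientation): joint angles nearest the present ones, or None.
- bot.state(): the state.
- bot.grab_frame(name): name is "scene" or "side" or "wrist"; returns a dict with "frame" (400x640x3 uint8, blue, green, red), "depth" (400x640 float32, mm along the optical axis (not along the pixel's ray), 0 where there is no reading), "fx", "fy", "cx", "cy" (pixels), "origin" and "attitude" of the camera in the world; the wrist camera has in their place "tool_from_camera" (4x4, takes a point from camera to tool coordinates, whose origin is the TCP and whose axes are the tool frame's). Camera axes: x right, y up, looking along -z (the intrinsics and any distortion apply to the point x, -y, -z); pixel columns grow to the right and rows downward; lengths in mm; the calibration is good to about 2 mm. The wrist camera is an equidistant fisheye: a pixel r from the principal point sees the ray r / f radians off the axis. A picture is of the moment at which its call begins: read the wrist's pose just before it.
A pose or a line that the arm cannot do raises bot.MotionError and nothing moves.
- bot.close_job(): hands the job in, once; it reports no verdict.
The state is a dict: "t": time; "qpos": joint angles; "joint_velocities": joint speeds; "effort": joint torques, N m; "position": TCP position; "eef_rot": TCP orientation; "contact_force": force on the tool from outside, world axes, zero at the start; "wrist_torque": the same for the moment, N m; "width": finger opening in mm.
Only numpy, scipy, OpenCV 4.12 (cv2) and the standard library are available. Lean on these libraries where they do the work, as an engineer would, in place of code of your own. Each camera call takes 0.05 s, during which the arm holds its last target.

## Working session

There is one attempt and no reset: what is moved stays moved. The work goes in short steps, each a Python script; the robot and the scene stay as the last script left them, time stands still between calls to the robot, and variables do not carry over. Pictures are saved under pics/ and viewed, and the job is handed in when it is done.

```bash
ls; mkdir -p pics; python3 - <<'E'
from cell import bot
import cv2,numpy as np
for n in("scene","side","wrist"):
    f=bot.grab_frame(n); cv2.imwrite(f"pics/{n}0.png",f["frame"]); 
    print(n,{k:(v if k not in("frame","depth") else v.shape) for k,v in f.items()})
    np.savez(f"{n}0.npz",**f)
print(bot.state())
E
```

```text
pics
scene {'frame': (400, 640, 3), 'depth': (400, 640), 'fx': 377.09010161626657, 'fy': 377.09010161626657, 'cx': 314.1073883814198, 'cy': 202.61232797171346, 'origin': array([1016.85652726, -593.27635053,  853.12778948]), 'attitude': array([0.34281926, 0.10961002, 0.31006119, 0.87995606])}
side {'frame': (400, 640, 3), 'depth': (400, 640), 'fx': 367.74704838350937, 'fy': 367.74704838350937, 'cx': 321.5606691291289, 'cy': 198.2434954692152, 'origin': array([ 356.81127032, -736.04066469,  575.95549373]), 'attitude': array([ 0.46226984, -0.07771682, -0.13241406,  0.87334598])}
wrist {'frame': (400, 640, 3), 'depth': (400, 640), 'fx': 309.70691628693146, 'fy': 309.70691628693146, 'cx': 319.64633447375905, 'cy': 195.9042494512402, 'tool_from_camera': array([[-1.71613007e-04, -9.60297212e-01, -2.78978915e-01,
        -7.48797545e+01],
       [ 3.30649261e-04,  2.78978849e-01, -9.60297190e-01,
        -1.57004126e+02],
       [ 9.99999931e-01, -2.57043660e-04,  2.69645164e-04,
        -3.59752752e-01],
       [ 0.00000000e+00,  0.00000000e+00,  0.00000000e+00,
         1.00000000e+00]])}
{'t': 0.15, 'qpos': array([-1.36160322,  0.43505562,  0.02500314,  1.57387331, -0.01162767,
        1.13400323, -0.07514484]), 'joint_velocities': array([ 0.00104371, -0.00293474, -0.00076593, -0.00216764,  0.00028823,
        0.00038478, -0.00085563]), 'effort': array([ 2.74131758e-03, -6.68265581e+01,  9.86444168e-01, -3.14695036e+01,
       -6.04317687e-02,  3.94384086e-02,  1.35604118e-04]), 'position': array([191.66267762, 594.48372077, 226.13584178]), 'eef_rot': array([ 0.69894404, -0.10987404,  0.10981072, -0.69810209]), 'contact_force': array([ 0.16397684, -0.3058022 , -1.04246206]), 'wrist_torque': array([-0.00908113,  0.02343544, -0.04683761]), 'width': 91.61680586053906}
```

View pics/scene0.png

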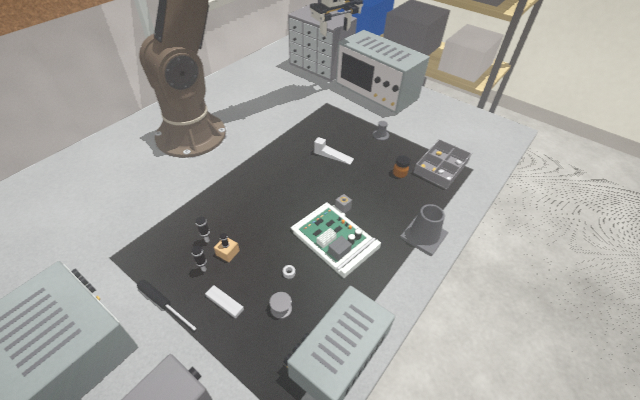

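View pics/side0.png

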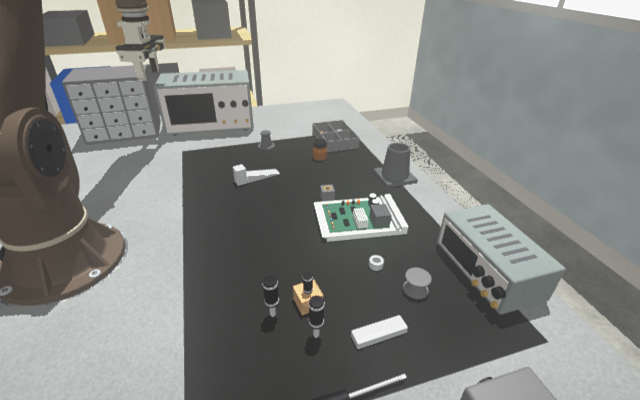

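View pics/wrist0.png

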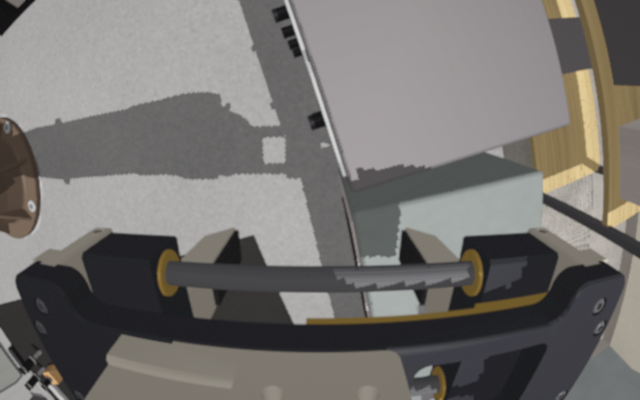

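The scene shot shows three pin-like things: A (203,228), B (200,257), C in the wooden stand (226,246). The wedge is at (333,152), the chassis and tray at (335,238), the terminal at (344,202). The flat bar at (224,301) is the wedge look-alike. I'll crop closer.

```bash
cat > h.py <<'E'
import numpy as np,cv2
from scipy.spatial.transform import Rotation as R
def px2w(f,u,v,z=None,d=None):
    """fixed-camera pixel -> world; at world height z, or with depth"""
    r=np.array([(u-f["cx"])/f["fx"],-(v-f["cy"])/f["fy"],-1.0])
    r=R.from_quat(f["attitude"]).apply(r); o=f["origin"]
    if z is not None: return o+r*(z-o[2])/r[2]
    if d is None: d=float(f["depth"][int(round(v)),int(round(u))])
    return o+r*d
def w2px(f,p):
    c=R.from_quat(f["attitude"]).inv().apply(np.asarray(p)-f["origin"])
    return np.array([f["cx"]+f["fx"]*c[...,0]/-c[...,2],f["cy"]-f["fy"]*c[...,1]/-c[...,2]]).T
def crop(im,x0,y0,w,h,k,fn):
    c=cv2.resize(im[y0:y0+h,x0:x0+w],None,fx=k,fy=k,interpolation=cv2.INTER_CUBIC); cv2.imwrite(fn,c)
E
python3 - <<'E'
from h import *
s=dict(np.load("scene0.npz"));d=dict(np.load("side0.npz"))
crop(s["frame"],180,205,80,75,8,"pics/c_pins_scene.png")
crop(d["frame"],250,255,90,90,6,"pics/c_pins_side.png")
crop(s["frame"],285,190,100,90,7,"pics/c_ch_scene.png")
crop(d["frame"],305,175,110,75,7,"pics/c_ch_side.png")
a=cv2.resize(s["frame"][130:170,305:365],None,fx=6,fy=6,interpolation=2);b=cv2.resize(d["frame"][155:195,225:285],None,fx=6,fy=6,interpolation=2)
cv2.imwrite("pics/c_wedge.png",np.hstack([a,b]))
E
```

```text
(no output)
```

View pics/c_pins_scene.png

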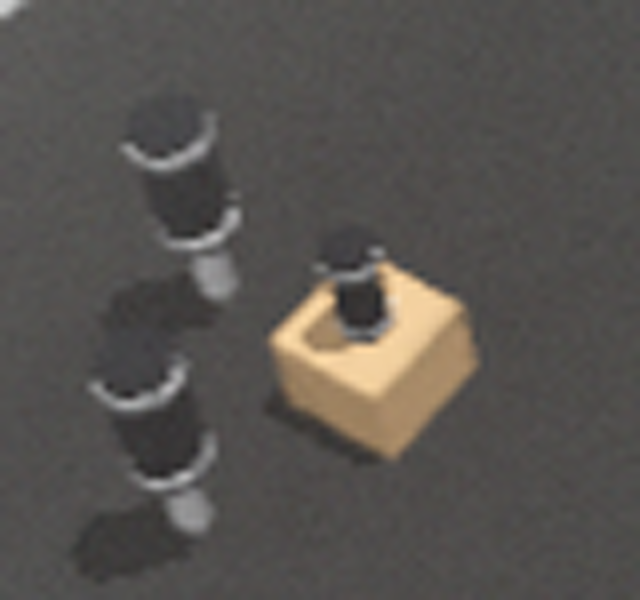

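View pics/c_pins_side.png

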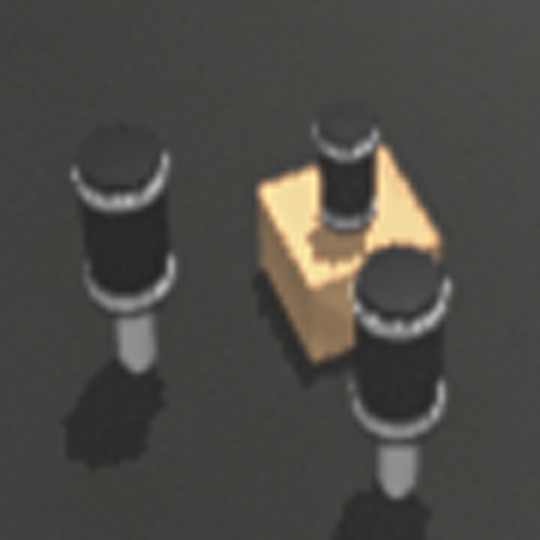

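View pics/c_ch_scene.png

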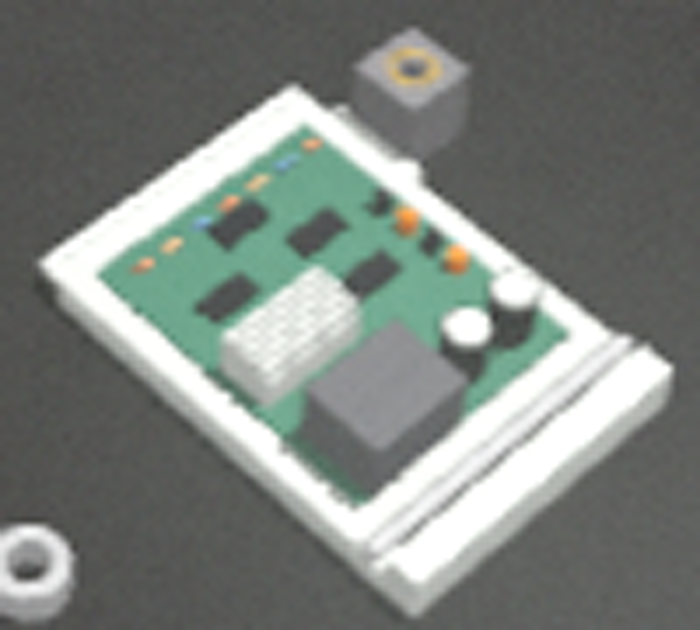

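View pics/c_ch_side.png

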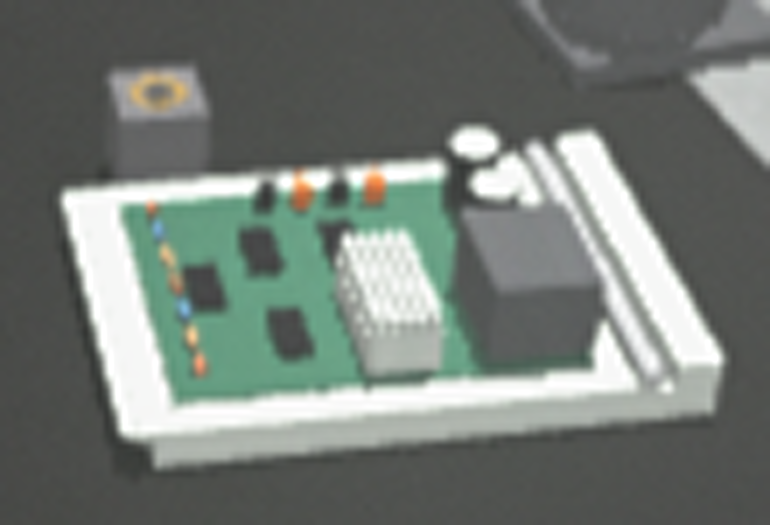

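View pics/c_wedge.png

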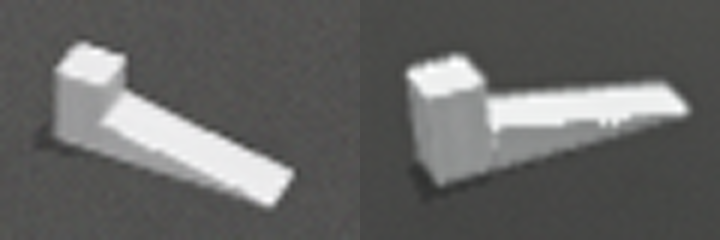

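Pin C in the wooden stand is clearly the smallest; A and B are much larger and stand on the bare mat. Next I compute the positions.

```bash
python3 - <<'E'
from h import *
np.set_printoptions(precision=1,suppress=True)
s=dict(np.load("scene0.npz"));d=dict(np.load("side0.npz"))
S=lambda x,y,k,x0,y0,z:px2w(s,x/k+x0-.5+.5/k,y/k+y0-.5+.5/k,z)
D=lambda x,y,k,x0,y0,z:px2w(d,x/k+x0-.5+.5/k,y/k+y0-.5+.5/k,z)
print("pin top",S(350,247,8,180,205,78),D(347,127,6,250,255,78))
for n,u,z in(("A",(168,128),0),):
  pass
print("stand corners z36",S(272,343,8,180,205,36),S(377,395,8,180,205,36),S(468,305,8,180,205,36),S(390,265,8,180,205,36))
print("stand side",D(258,190,6,250,255,36),D(315,282,6,250,255,36),D(438,240,6,250,255,36),D(382,150,6,250,255,36))
print("term",S(413,69,7,285,190,40),D(159,93,7,305,175,40))
print("tray front R,L z16",S(40,265,7,285,190,16),S(293,87,7,285,190,16), D(122,437,7,305,175,16),D(62,192,7,305,175,16))
print("wedge block top",*[S(*p,6,305,130,50) for p in((82,42),(126,62),(97,88),(57,66))])
print("wedge block top side",*[D(x-360,y,6,225,155,50) for x,y in((407,72),(465,55),(485,85),(424,97))])
print("toe S",S(294,173,6,305,130,4),S(272,208,6,305,130,0),"D",D(668-360,82,6,225,155,4),D(690-360,114,6,225,155,2))
# depth checks
for u,v in((224,236),(203,222),(197,250)):print("depth pin tops",px2w(s,u,v))
print("term block depth",px2w(s,344,206),px2w(s,318,149), px2w(s,310,222))
E
```

```text
pin top [ 483.6 -269.4   78. ] [ 484.  -272.2   78. ]
stand corners z36 [ 464.3 -294.8   36. ] [ 506.1 -287.2   36. ] [ 502.8 -243.6   36. ] [ 470.6 -248.5   36. ]
stand side [ 459.8 -251.3   36. ] [ 467.6 -292.7   36. ] [ 509.  -287.9   36. ] [ 503.  -246.3   36. ]
term [630.9  59.1  40. ] [633.8  59.8  40. ]
tray front R,L z16 [ 565.4 -105.2   16. ] [585.8  37.   16. ] [ 566.4 -105.1   16. ] [588.4  39.1  16. ]
wedge block top [399.2 234.7  50. ] [429.4 236.4  50. ] [430.9 207.6  50. ] [401.7 208.6  50. ]
wedge block top side [400.5 232.2  50. ] [429.6 241.5  50. ] [434.8 208.9  50. ] [405.5 205.5  50. ]
toe S [529.9 265.2   4. ] [534.9 236.7   0. ] D [533.6 268.    4. ] [538.2 235.6   2. ]
depth pin tops [ 486.8 -269.8   78.8]
depth pin tops [ 423.7 -280.3   96.2]
depth pin tops [ 480.4 -347.1   96.9]
term block depth [645.1  41.9  36.1] [418.  210.5  20.8] [597.1 -55.8  18. ]
```

```bash
cat >> h.py <<'E'
def quat(a):
    """tool down, jaw axis (tool z) at world yaw a (deg)"""
    a=np.radians(a);c,s_=np.cos(a),np.sin(a)
    return R.from_matrix(np.array([[s_,-c,0],[0,0,-1],[c,s_,0]]).T).as_quat()
def wrist(bot,fn=None):
    st=bot.state(); f=bot.grab_frame("wrist")
    T=np.eye(4);T[:3,:3]=R.from_quat(st["eef_rot"]).as_matrix();T[:3,3]=st["position"]
    f["T"]=T@f["tool_from_camera"]
    if fn: np.savez(fn+".npz",**f); cv2.imwrite("pics/"+fn+".png",f["frame"])
    return f
def wpx(f,u,v,z):
    dx,dy=(u-f["cx"])/f["fx"],(v-f["cy"])/f["fy"]; th=np.hypot(dx,dy)
    k=np.sin(th)/th if th>1e-9 else 1.
    r=f["T"][:3,:3]@np.array([dx*k,-dy*k,-np.cos(th)]); o=f["T"][:3,3]
    return o+r*(z-o[2])/r[2]
def w2w(f,p):
    c=f["T"][:3,:3].T@(np.asarray(p,float)-f["T"][:3,3]); q=np.array([c[0],-c[1],-c[2]])
    th=np.arctan2(np.hypot(q[0],q[1]),q[2]); n=np.hypot(q[0],q[1])
    return f["cx"]+f["fx"]*th*q[0]/n, f["cy"]+f["fy"]*th*q[1]/n
E
python3 - <<'E'
from h import *
from cell import bot
np.set_printoptions(precision=2,suppress=True)
M=R.from_quat(bot.state()["eef_rot"]).as_matrix();print(M)
for a in (-135,-45,45,135,-8.4,171.6,81.6,-98.4,14,104,-76,-166):
  for p in((484,-271,200),(632,59,200),(443,-14,100),(416,222,100)):
    q=bot.inverse_kinematics(p,quat(a)); print(a,p,q)
E
```

```text
[[ 0.95 -0.    0.31]
 [-0.31 -0.    0.95]
 [ 0.   -1.   -0.  ]]
-135 (484, -271, 200) [-0.35  0.56  1.16  1.84 -0.57  1.13 -1.35]
-135 (632, 59, 200) [-0.84  0.71  1.15  1.64 -0.68  1.25 -1.91]
-135 (443, -14, 100) [-0.91  0.54  1.16  2.21 -0.69  0.83 -1.66]
-135 (416, 222, 100) [-1.4   0.59  1.16  2.14 -0.73  0.88 -2.16]
-45 (484, -271, 200) [-0.2   0.44  0.87  1.83 -0.38  1.05  0.03]
-45 (632, 59, 200) [-0.71  0.58  0.84  1.63 -0.46  1.15 -0.54]
-45 (443, -14, 100) [-0.72  0.39  0.83  2.2  -0.44  0.72 -0.38]
-45 (416, 222, 100) [-1.01  0.38  0.52  2.12 -0.28  0.71 -1.08]
45 (484, -271, 200) [-0.12  0.4   0.74  1.82 -0.31  1.03  1.53]
45 (632, 59, 200) [-0.55  0.51  0.56  1.61 -0.3   1.1   0.88]
45 (443, -14, 100) [-0.55  0.34  0.59  2.18 -0.3   0.69  1.03]
45 (416, 222, 100) [-0.82  0.35  0.28  2.1  -0.15  0.7   0.34]
135 (484, -271, 200) [ 1.04  0.49 -0.88  1.73  0.42  1.12  2.38]
135 (632, 59, 200) [-0.29  0.47  0.16  1.59 -0.08  1.09  2.25]
135 (443, -14, 100) [-0.32  0.31  0.29  2.17 -0.14  0.68  2.42]
135 (416, 222, 100) [-0.55  0.35 -0.06  2.08  0.03  0.71  1.72]
-8.4 (484, -
[... 1359 characters left out ...]
32, 59, 200) [-0.36  0.48  0.27  1.6  -0.14  1.09  1.76]
104 (443, -14, 100) [-0.44  0.32  0.44  2.18 -0.22  0.68  1.96]
104 (416, 222, 100) [-0.66  0.35  0.07  2.09 -0.04  0.7   1.25]
-76 (484, -271, 200) [-0.2   0.43  0.86  1.83 -0.38  1.05 -0.52]
-76 (632, 59, 200) [-0.67  0.56  0.77  1.63 -0.42  1.13 -1.12]
-76 (443, -14, 100) [-0.83  0.45  1.    2.2  -0.56  0.76 -0.78]
-76 (416, 222, 100) [-1.08  0.39  0.63  2.12 -0.35  0.72 -1.56]
-166 (484, -271, 200) [-0.35  0.56  1.16  1.84 -0.57  1.13 -1.89]
-166 (632, 59, 200) [-0.84  0.71  1.15  1.64 -0.68  1.25 -2.45]
-166 (443, -14, 100) [-0.91  0.54  1.16  2.21 -0.69  0.83 -2.2 ]
-166 (416, 222, 100) [-0.38  0.37 -0.28  2.07  0.15  0.72  2.63]
```

```bash
python3 - <<'E'
from h import *
from cell import bot
np.set_printoptions(precision=2,suppress=True)
t=bot.state()["t"]
bot.goto((484,-271,230),quat(-45)); bot.set_gripper(50)
s=bot.state();print(s["t"]-t,s["position"],s["contact_force"],s["width"])
f=wrist(bot,"w1")
print(w2w(f,(484,-271,78)),w2w(f,(484,-271,36)))
E
```

```text
4.0417 [ 484.   -271.04  230.02] [-0.29  0.48 -0.92] 49.91838333081541
(np.float64(319.0201099875136), np.float64(182.14519781674693)) (np.float64(319.07016332492736), np.float64(173.6014116497577))
```

View pics/w1.png

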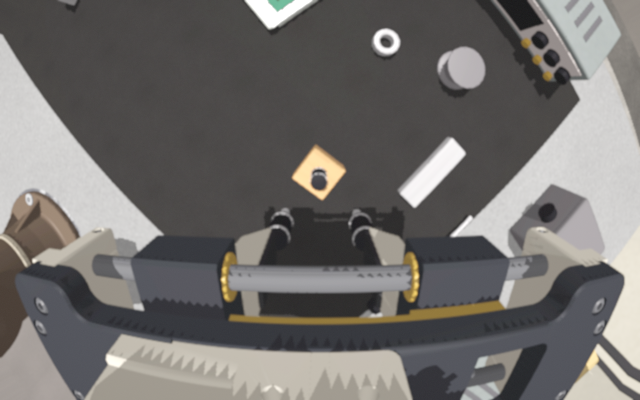

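```bash
python3 - <<'E'
from h import *
f=dict(np.load("w1.npz"))
crop(f["frame"],280,130,80,80,8,"pics/w1c.png")
E
```

```text
(no output)
```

View pics/w1c.png

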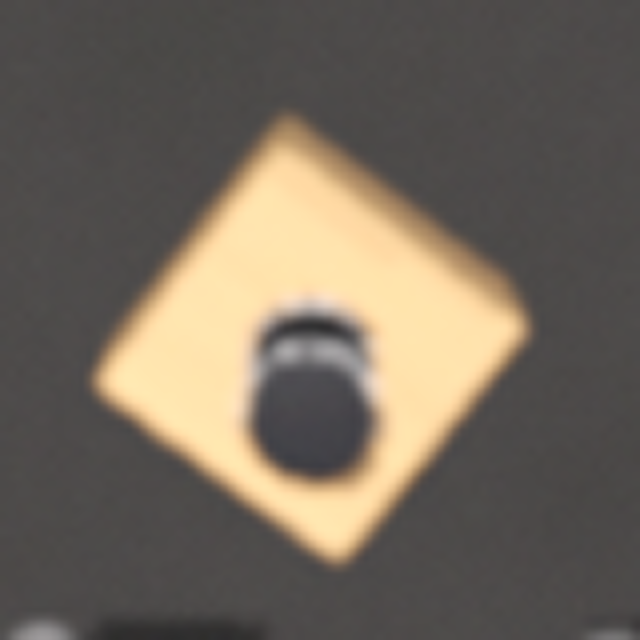

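The close crop puts the handle top at (318.5,181.8) against a predicted (319.0,182.1), so pin C at (484,-271) is confirmed. I'll grasp it now.

```bash
python3 - <<'E'
from h import *
from cell import bot
np.set_printoptions(precision=2,suppress=True)
f=dict(np.load("w1.npz")); p=wpx(f,318.5,181.8,78); print(p)
t=bot.state()["t"]
bot.move_linear((p[0],p[1],41),speed=150)
s=bot.state();print(s["contact_force"],s["position"])
bot.set_gripper(10,grip_force=35)
s=bot.state();print(s["width"],s["contact_force"])
g=bot.state()["position"]
bot.move_linear((g[0],g[1],110),speed=100)
s=bot.state();print(s["t"]-t,s["t"],s["width"],s["contact_force"],s["position"])
f=wrist(bot,"w2"); crop(f["frame"],240,150,160,120,5,"pics/w2c.png")
E
```

```text
[ 483.88 -270.36   78.  ]
[-0.44  0.26  0.3 ] [ 484.35 -270.73   41.72]
17.458747748578215 [0.11 1.07 1.86]
2.875 7.1167 17.43427247889577 [0.56 0.5  0.  ] [ 483.73 -269.97  109.59]
```

View pics/w2c.png

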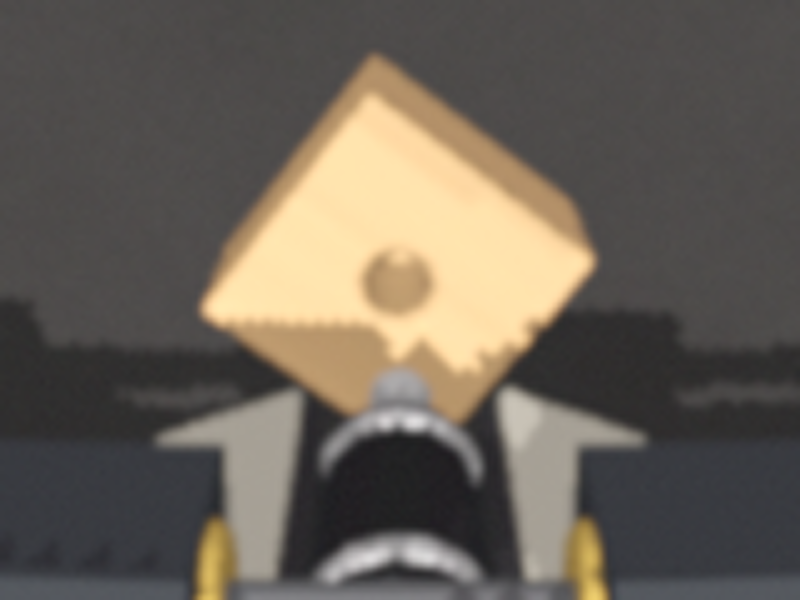

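```bash
python3 - <<'E'
from h import *
np.set_printoptions(precision=2,suppress=True)
f=dict(np.load("w2.npz")); T=f["T"]@np.linalg.inv(f["tool_from_camera"])
for u,v,z in((400,370,78),(400,374,82),(400,408,109.6-5.7)):
  p=wpx(f,u/5+240-.4,v/5+150-.4,z); print(p, T[:3,:3].T@(p-T[:3,3]))
p=wpx(f,397/5+240-.4,283/5+150-.4,36);print("hole",p)
E
```

```text
[ 485.1  -269.29   78.  ] [-1.45 31.59  0.51]
[ 485.81 -268.58   82.  ] [-2.46 27.59  0.51]
[ 488.96 -265.43  103.9 ] [-6.9   5.68  0.5 ]
hole [ 483.51 -270.2    36.  ]
```

```bash
python3 - <<'E'
from h import *
from cell import bot
np.set_printoptions(precision=2,suppress=True)
t=bot.state()["t"]
bot.goto((632,62,160),quat(-8.4))
bot.dwell(.2)
s=bot.state();print(s["t"]-t,s["width"],s["contact_force"],s["position"])
f=wrist(bot,"w3"); crop(f["frame"],240,120,160,120,5,"pics/w3c.png")
print(w2w(f,(632,59.4,40)))
E
```

```text
1.5750000000000002 17.095603748814337 [ 0.71  0.57 -1.24] [631.86  60.33 160.03]
(np.float64(319.5722992472418), np.float64(190.8945583746185))
```

View pics/w3c.png

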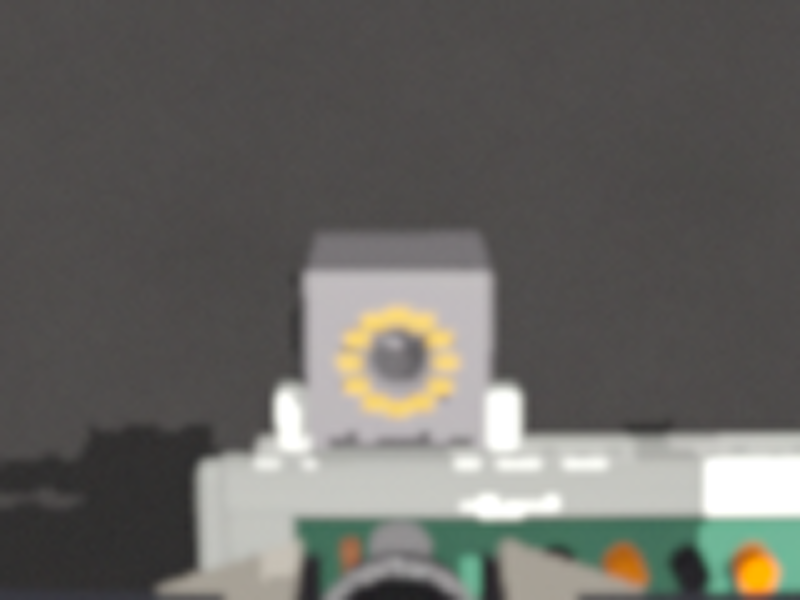

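View pics/w3.png

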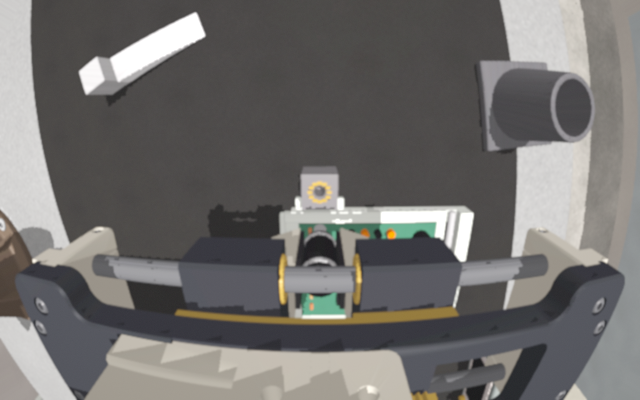

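```bash
python3 - <<'E'
from h import *
from cell import bot
np.set_printoptions(precision=2,suppress=True)
f=dict(np.load("w3.npz")); p=wpx(f,399/5+240-.4,361/5+120-.4,40);print(p)
T=f["T"]@np.linalg.inv(f["tool_from_camera"])
bot.dwell(.3);s=bot.state();print(s["position"],R.from_quat(s["eef_rot"]).as_matrix().round(3))
p=wpx(f,400/5+240-.4,522/5+120-.4,160-31.7); print(T[:3,:3].T@(p-T[:3,3]))
E
```

```text
[631.71  58.56  40.  ]
[631.97  61.93 159.95] [[-0.15 -0.    0.99]
 [-0.99 -0.   -0.15]
 [ 0.   -1.   -0.  ]]
[-0.83 31.73  0.29]
```

```bash
python3 - <<'E'
from h import *
from cell import bot
np.set_printoptions(precision=2,suppress=True)
bot.move_linear((632,60,105),speed=120);bot.dwell(.4)
print(bot.state()["position"],bot.state()["t"])
f=wrist(bot,"w4"); crop(f["frame"],260,160,120,90,6,"pics/w4c.png")
print(w2w(f,(632,59.4,40)))
E
```

```text
[632.17  60.06 105.34] 10.1
(np.float64(319.07144070338046), np.float64(209.688336860629))
```

View pics/w4c.png

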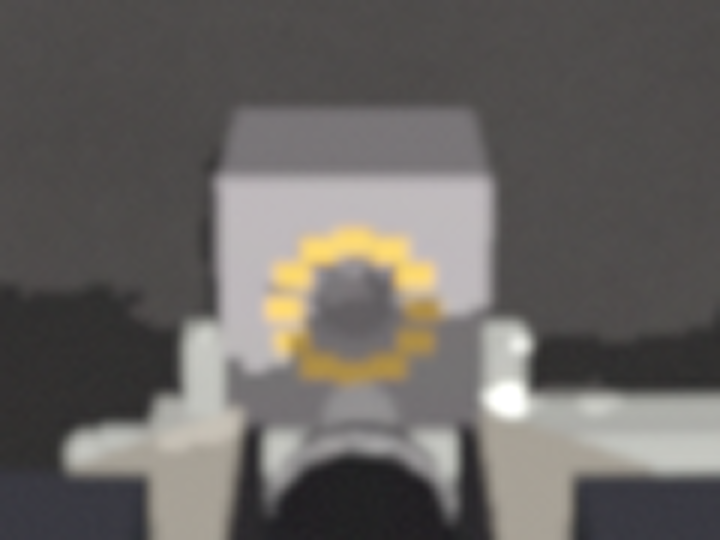

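```bash
python3 - <<'E'
from h import *
np.set_printoptions(precision=2,suppress=True)
f=dict(np.load("w4.npz")); P=lambda x,y,z:wpx(f,x/6+260-.42,y/6+160-.42,z)
print(P(353,305,40))
z=105.34-31.7; T=f["T"]@np.linalg.inv(f["tool_from_camera"])
for q in((359,384,z),(322,420,z+10),(396,420,z+10),(359,418,z+26)):
  p=P(*q);print(p,T[:3,:3].T@(p-T[:3,3]))
E
```

```text
[631.42  58.9   40.  ]
[632.52  61.16  73.64] [-1.13 31.7   0.16]
[628.7   61.6   83.64] [-1.01 21.7  -3.68]
[636.3   60.48  83.64] [-1.01 21.7   4.01]
[633.49  67.77  99.64] [-7.82  5.7   0.17]
```

```bash
python3 - <<'E'
from h import *
from cell import bot
np.set_printoptions(precision=2,suppress=True)
bot.move_linear((631.5,60,80),speed=80);bot.dwell(.15)
f0=bot.state()["contact_force"];print(f0)
for z in(70,66,60,54,49):
    bot.move_linear((631.5,60,z),speed=40)
    s=bot.state();d=s["contact_force"]-f0;print(z,s["position"],d,s["width"])
    if np.linalg.norm(d)>15: print("stop");break
print(s["t"])
E
```

```text
[ 0.23 -1.09 -0.5 ]
70 [631.27  59.98  69.66] [-0.27  1.36 -0.64] 17.026709817898194
66 [631.32  60.03  65.75] [ 0.31  0.64 -0.02] 17.775115097378002
60 [631.23  60.01  59.63] [-0.46  1.1  -0.15] 17.155351549855816
54 [631.27  60.    53.65] [-0.23  0.19  0.11] 17.47165162097414
49 [631.25  60.01  48.67] [-0.58  0.7  -0.77] 17.39889956315101
12.2917
```

```bash
python3 - <<'E'
from h import *
from cell import bot
np.set_printoptions(precision=2,suppress=True)
z=48
while z>40:
    bot.move_linear((631.5,60,z),speed=30)
    s=bot.state();print(z,s["position"],s["contact_force"])
    if s["contact_force"][2]>7: break
    z-=1
f=wrist(bot,"w5"); crop(f["frame"],260,160,120,90,6,"pics/w5c.png")
print(s["t"])
E
```

```text
48 [631.52  60.01  48.01] [-0.29 -1.21 -0.35]
47 [631.47  60.    46.96] [-0.32  0.84 -1.01]
46 [631.45  60.02  45.95] [ 0.61 -0.59  0.04]
45 [631.64  59.94  45.1 ] [ 0.09 -0.31  0.99]
44 [631.72  59.94  45.04] [-3.83  0.49 11.05]
13.5417
```

View pics/w5c.png

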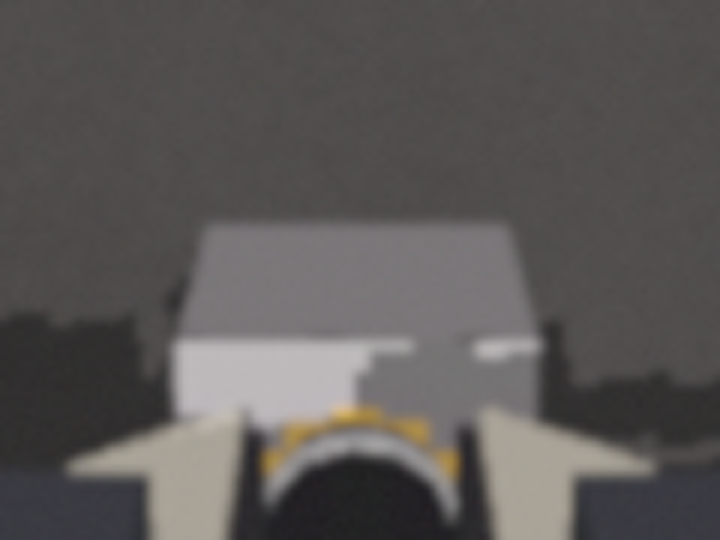

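```bash
python3 - <<'E'
from h import *
from cell import bot
np.set_printoptions(precision=2,suppress=True)
bot.set_gripper(36)
bot.move_linear((631.6,60,120),speed=150)
print(bot.state()["contact_force"])
bot.dwell(.2)
f=wrist(bot,"w6"); crop(f["frame"],260,160,120,90,6,"pics/w6c.png")
for a,p in((-76,(416,222,200)),(-76,(416,222,10)),(-98.4,(443,-14,10)),(-98.4,(520,-25,10))): print(a,p,bot.inverse_kinematics(p,quat(a)))
print(bot.state()["t"])
E
```

```text
[ 0.03 -0.69 -0.13]
-76 (416, 222, 200) [-1.49  0.36  1.18  2.03 -0.4   1.01 -1.45]
-76 (416, 222, 10) [-1.27  0.73  0.98  2.21 -0.97  0.74 -0.94]
-98.4 (443, -14, 10) [-0.79  0.72  1.02  2.27 -1.02  0.73 -0.74]
-98.4 (520, -25, 10) [-0.73  0.82  1.04  2.09 -0.99  0.85 -0.79]
15.05
```

View pics/w6.png

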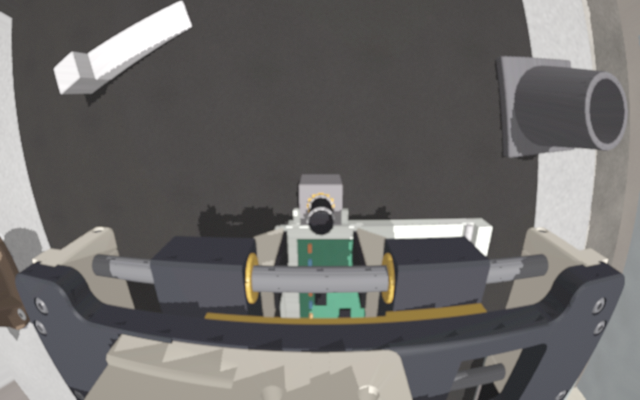

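```bash
python3 - <<'E'
from h import *
from cell import bot
np.set_printoptions(precision=2,suppress=True)
bot.move_linear((631.6,60,170),speed=200)
bot.goto((480,-20,170),quat(-98.4)); bot.dwell(.45)
s=bot.state();print(s["t"],s["position"],s["qpos"]); f=wrist(bot,"w7")
bot.goto((416,215,170),quat(-76)); bot.dwell(.45)
s=bot.state();print(s["t"],s["position"],s["qpos"]); f=wrist(bot,"w8")
E
```

```text
17.1083 [480.1 -20.  170. ] [-0.92  0.45  1.17  2.05 -0.5   0.97 -1.2 ]
18.5667 [416.18 214.6  170.02] [-1.44  0.41  1.15  2.07 -0.46  0.95 -1.37]
```

View pics/w7.png

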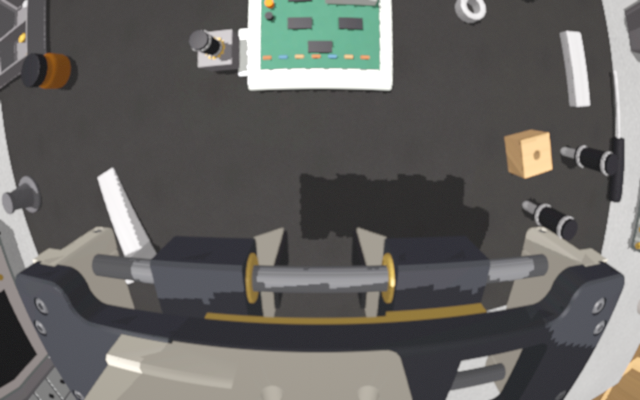

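View pics/w8.png

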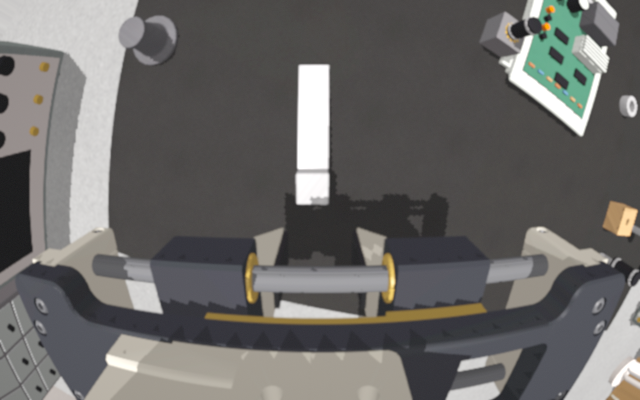

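```bash
python3 - <<'E'
from h import *
f=dict(np.load("w8.npz")); crop(f["frame"],280,55,70,155,4,"pics/w8a.png"); a=cv2.imread("pics/w8a.png")
g=dict(np.load("w7.npz")); crop(g["frame"],240,55,160,45,5,"pics/w7a.png")
E
```

```text
(no output)
```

View pics/w8a.png

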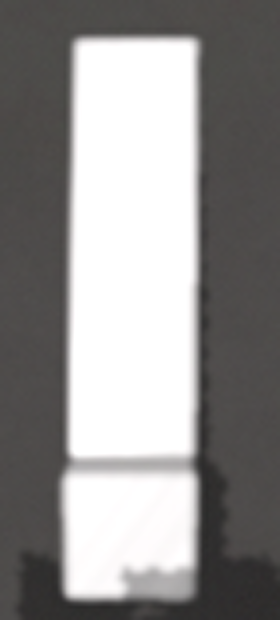

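View pics/w7a.png

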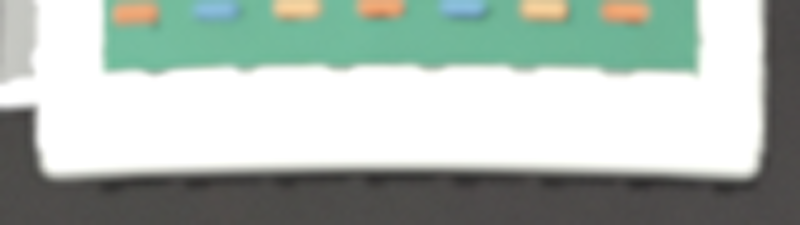

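```bash
python3 - <<'E'
from h import *
np.set_printoptions(precision=2,suppress=True)
f=dict(np.load("w8.npz")); P=lambda x,y,z:wpx(f,x/4+280-.375,y/4+55-.375,z)
tl,tr=P(74,38,4),P(199,38,4); print("toe",tl,tr,(tl+tr)/2,np.linalg.norm(tl-tr))
c=[P(62,470,50),P(199,470,50),P(197,600,50),P(64,600,50)]
for q in c:print(q)
m=np.mean(c,0);print("grip",m,np.linalg.norm(((tl+tr)/2-m)[:2]))
d=(tl+tr)/2-m;print("yaw",np.degrees(np.arctan2(d[1],d[0])), np.degrees(np.arctan2(*((tl-tr)[[1,0]])))-90)
e=(c[0]-c[3]+c[1]-c[2]);print(np.degrees(np.arctan2(e[1],e[0])))
g=dict(np.load("w7.npz")); Q=lambda x,y,z:wpx(g,x/5+240-.4,y/5+55-.4,z)
l,r,mm=Q(37,168,15),Q(765,166,15),Q(398,172,15)
cl,cr=Q(60,180,15),Q(740,180,15)
print("tray L,R",l,r,mm,np.linalg.norm(l-r)); d=(cl-cr);print("edge",cl,cr,(cl+cr)/2,"yaw",np.degrees(np.arctan2(d[1],d[0]))-90)
E
```

```text
toe [529.5  264.81   4.  ] [537.05 233.73   4.  ] [533.27 249.27   4.  ] 31.98358915441772
[427.99 240.01  50.  ]
[435.5  209.61  50.  ]
[405.23 202.31  50.  ]
[397.68 232.66  50.  ]
grip [416.6  221.15  50.  ] 120.01649282689965
yaw 13.55128276567005 13.650234917690469
13.5976948112003
tray L,R [587.61  37.56  15.  ] [ 566.68 -107.59   15.  ] [574.25 -33.97  15.  ] 146.65383288428285
edge [584.24  33.26  15.  ] [ 564.31 -102.01   15.  ] [574.27 -34.38  15.  ] yaw -8.378314641571322
```

```bash
python3 - <<'E'
from h import *
from cell import bot
np.set_printoptions(precision=2,suppress=True)
a=13.6-90
bot.set_gripper(64)
bot.move_linear((416.6,221.2,80),frame=quat(a),speed=150)
bot.move_linear((416.6,221.2,10.5),speed=100);bot.dwell(.3)
s=bot.state();print(s["t"],s["position"],s["contact_force"])
bot.set_gripper(20,grip_force=45)
s=bot.state();print(s["t"],s["position"],s["contact_force"],s["width"])
f=wrist(bot,"w9")
E
```

```text
21.175 [416.75 221.41  10.81] [-0.34  0.96 -0.86]
21.8167 [416.53 221.26  10.48] [-1.06  1.   -0.23] 29.495160863619425
```

View pics/w9.png

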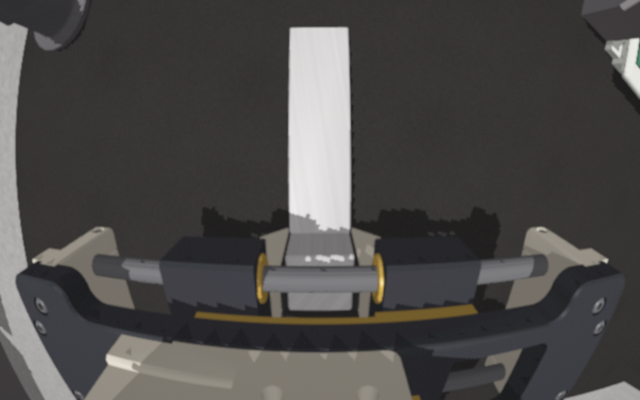

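The grip block is held squarely (width 29.5) and the toe is at about (320,28). Now I slide it flat to just in front of the tray.

```bash
python3 - <<'E'
from h import *
from cell import bot
np.set_printoptions(precision=2,suppress=True)
f=dict(np.load("w9.npz")); T=f["T"]@np.linalg.inv(f["tool_from_camera"])
p=wpx(f,319.5,27.5,4);print("toe in tool",T[:3,:3].T@(p-T[:3,3]),p)
bot.move_linear((444.3,-14.7,10.2),frame=quat(-98.4),speed=90);bot.dwell(.4)
s=bot.state();print(s["t"],s["position"],s["contact_force"],s["width"])
f=wrist(bot,"w10")
E
```

```text
toe in tool [-119.02    6.47    0.46] [532.32 248.8    4.  ]
25.0583 [444.06 -15.19  10.47] [-0.81  4.89  8.52] 29.891138436390023
```

View pics/w10.png

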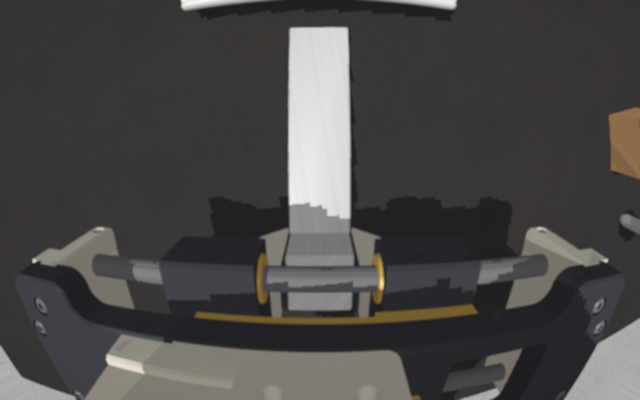

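```bash
python3 - <<'E'
from h import *
np.set_printoptions(precision=2,suppress=True)
f=dict(np.load("w10.npz")); T=f["T"]@np.linalg.inv(f["tool_from_camera"])
crop(f["frame"],170,0,300,45,2.6,"pics/w10a.png") if 0 else cv2.imwrite("pics/w10a.png",cv2.resize(f["frame"][0:45,170:470],None,fx=2.66,fy=6,interpolation=2))
for u,v,z in((319.5,4,15),(319.5,6,15),(319.5,27.5,4)):
  p=wpx(f,u,v,z);print(p,T[:3,:3].T@(p-T[:3,3]))
E
```

```text
[571.54 -34.59  15.  ] [-128.95   -4.55    0.38]
[570.45 -34.43  15.  ] [-127.84   -4.55    0.38]
[561.92 -33.14   4.  ] [-119.21    6.45    0.39]
```

View pics/w10a.png

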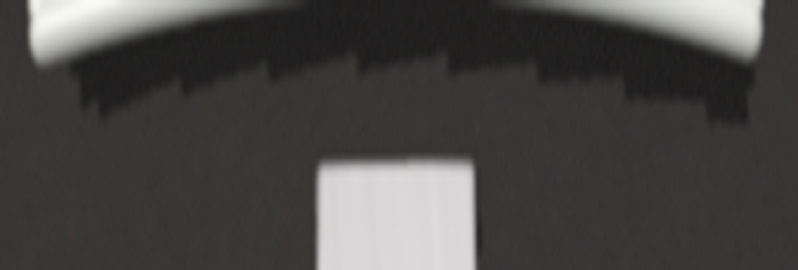

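```bash
python3 - <<'E'
from h import *
from cell import bot
np.set_printoptions(precision=2,suppress=True)
u=np.array([np.cos(np.radians(8.4)),-np.sin(np.radians(8.4))]); L=np.array([577.8,-34.4])
def go(d,sp):
    p=L-(120-d)*u; bot.move_linear((p[0],p[1],10.5),speed=sp); bot.dwell(.1)
    s=bot.state(); x=np.array(s["position"]); print(d,round((x[:2]-L)@u+120,2),x,s["contact_force"],"push",round(s["contact_force"][:2]@u,2),s["width"])
go(30,60)
for d in(35,38,40,42,44,46): go(d,40)
print(bot.state()["t"]); wrist(bot,"w11")
for n in("scene","side"):
    f=bot.grab_frame(n); np.savez(n+"1.npz",**f)
    crop(f["frame"],*((285,190) if n=="scene" else (285,175)),110,80,7,f"pics/{n}1c.png")
E
```

```text
30 29.47 [488.23 -21.2   10.38] [-0.62  0.5  -2.75] push -0.69 29.75755699158721
35 35.07 [493.78 -22.    10.48] [-0.17  0.41 -2.04] push -0.23 29.612207835254846
38 37.9 [496.59 -22.35  10.35] [ 1.05  0.2  -5.57] push 1.01 29.868471709487537
40 39.21 [497.89 -22.5   10.27] [-4.81  0.9  -5.34] push -4.89 29.868584800817526
42 41.88 [500.52 -22.98  10.39] [-2.25  0.14 -6.56] push -2.25 29.75340047135762
44 44.42 [503.03 -23.35  10.58] [-2.72 -0.38 -6.85] push -2.64 29.758091811027523
46 46.32 [504.92 -23.6   10.57] [-1.38  0.99 -5.81] push -1.51 29.417099298517613
28.2333
```

View pics/side1c.png

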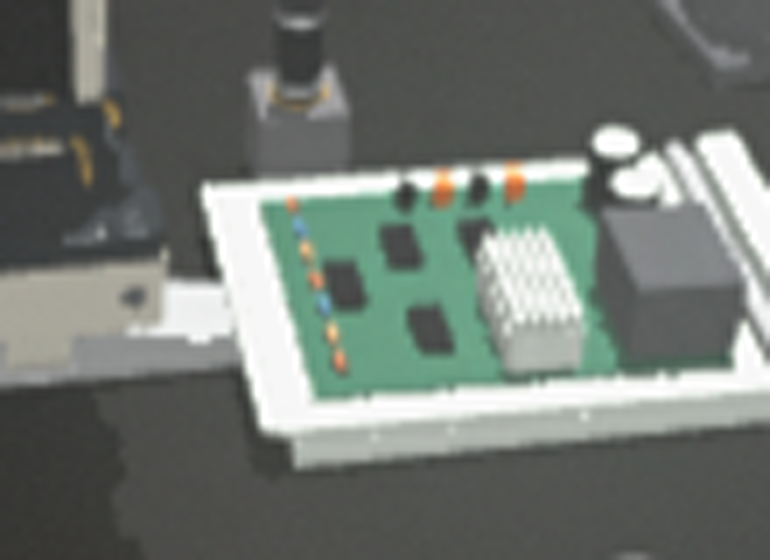

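View pics/w11.png

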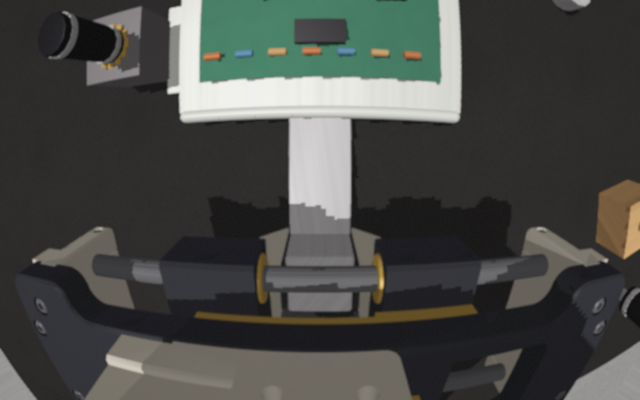

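```bash
python3 - <<'E'
from h import *
from cell import bot
np.set_printoptions(precision=2,suppress=True)
u=np.array([np.cos(np.radians(8.4)),-np.sin(np.radians(8.4))]); L=np.array([577.8,-34.4])
f=dict(np.load("w11.npz")); cv2.imwrite("pics/w11a.png",cv2.resize(f["frame"][80:140,240:400],None,fx=5,fy=8,interpolation=2))
for v in(120,122,124):
  p=wpx(f,319.5,v,16);print(v,p,(p[:2]-L)@u)
def go(d,sp,z):
    p=L-(120-d)*u; bot.move_linear((p[0],p[1],z),speed=sp); bot.dwell(.1)
    s=bot.state(); x=np.array(s["position"]); print(d,round((x[:2]-L)@u+120,2),x,s["contact_force"],"push",round(s["contact_force"][:2]@u,2),s["width"])
go(46.2,40,10.3)
go(49,40,10.25);go(52,40,10.25);go(55,40,10.25)
bot.dwell(.2);print(bot.state()["t"]); wrist(bot,"w12")
for n in("scene","side"):
    f=bot.grab_frame(n); np.savez(n+"2.npz",**f)
    crop(f["frame"],*((285,190) if n=="scene" else (285,175)),110,80,7,f"pics/{n}2c.png")
E
```

```text
120 [573.93 -34.19  16.  ] -3.864500119383139
122 [572.96 -34.04  16.  ] -4.845139770117313
124 [571.98 -33.9   16.  ] -5.826321894132089
46.2 46.29 [504.89 -23.59  10.32] [-1.34  1.73 -5.97] push -1.58 29.75838081498829
49 47.48 [506.05 -23.8   10.18] [-7.04  2.57  2.6 ] push -7.33 29.823614066692414
52 50.77 [509.29 -24.44  10.2 ] [-6.07  0.89  0.12] push -6.14 30.171990091110786
55 53.71 [512.19 -24.91  10.2 ] [-5.7   1.43  0.83] push -5.85 29.770198779428178
29.9833
```

View pics/w11a.png

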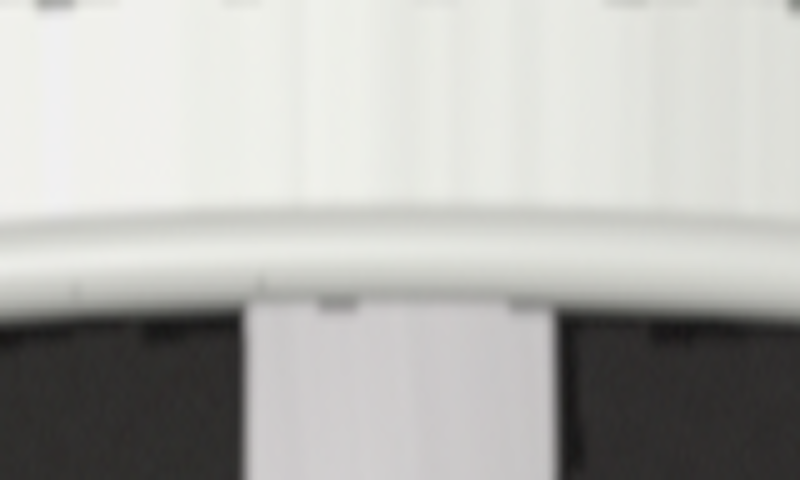

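View pics/side2c.png

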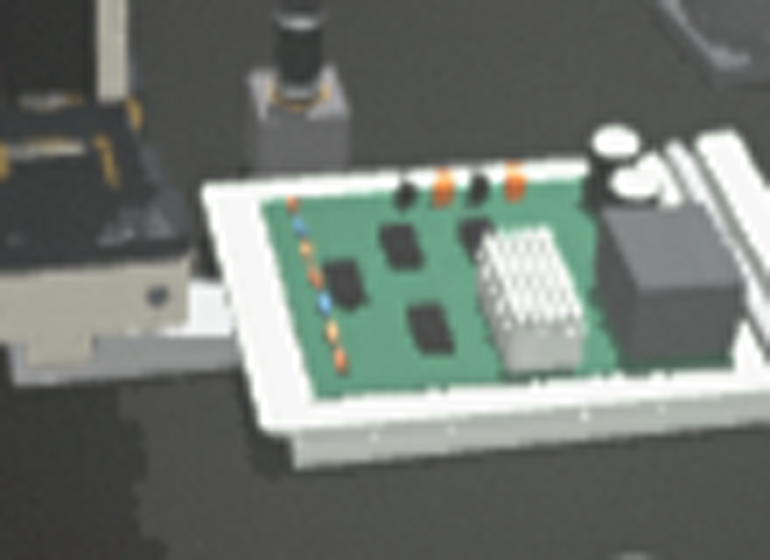

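```bash
cat > lift.py <<'E'
from h import *
import sys
def cloud(f):
    v,u=np.mgrid[0:400,0:640]; d=f["depth"].astype(float)
    r=np.stack([(u-f["cx"])/f["fx"],-(v-f["cy"])/f["fy"],-np.ones_like(d)],-1)*d[...,None]
    p=r.reshape(-1,3)@R.from_quat(f["attitude"]).as_matrix().T+f["origin"]; return p[f["depth"].ravel()>0]
c,s=np.cos(np.radians(-8.4)),np.sin(np.radians(-8.4)); L=np.array([577.8,-34.4])
def strip(f):
    p=cloud(f); q=p[:,:2]-L; x=q@np.array([c,s]); y=q@np.array([-s,c])
    m=(abs(y)<66)&(x>1)&(x<18)&(p[:,2]>5)&(p[:,2]<40)
    g=(abs(y+20)<100)&(x<-120)&(x>-330)&(abs(p[:,2])<8)
    return np.median(p[m,2]),p[m,2].std(),m.sum(),x[m].mean()
for n in("scene","side"):
    print(n,*[ (k,np.round(strip(dict(np.load(f"{n}{k}.npz"))),2)) for k in sys.argv[1:]])
E
python3 lift.py 0 1 2
```

```text
scene ('0', array([ 16.61,   1.61, 201.  ,   8.5 ])) ('1', array([ 18.34,   1.69, 205.  ,   8.74])) ('2', array([ 18.85,   1.72, 207.  ,   8.64]))
side ('0', array([ 16.17,   1.2 , 212.  ,   9.57])) ('1', array([ 17.95,   1.17, 208.  ,   9.48])) ('2', array([ 18.41,   1.16, 209.  ,   9.61]))
```

View pics/w12.png

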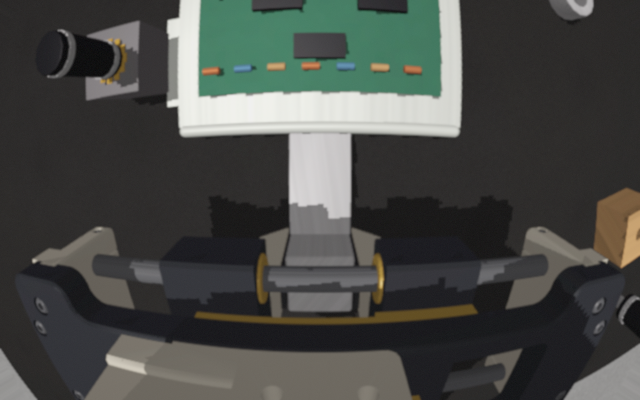

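```bash
cat > fin.py <<'E'
from h import *
from cell import bot
import sys
np.set_printoptions(precision=2,suppress=True)
u=np.array([np.cos(np.radians(8.4)),-np.sin(np.radians(8.4))]); L=np.array([577.8,-34.4])
d,z,k=float(sys.argv[1]),float(sys.argv[2]),sys.argv[3]
p=L-(120-d)*u; bot.move_linear((p[0],p[1],z),speed=30); bot.dwell(.4)
s=bot.state(); x=np.array(s["position"]); print(d,round((x[:2]-L)@u+120,2),x,s["contact_force"],"push",round(s["contact_force"][:2]@u,2),s["width"])
for n in("scene","side"):
    fs=[bot.grab_frame(n) for _ in range(4)]
    for i,f in enumerate(fs): np.savez(f"{n}{k}{'abcd'[i]}.npz",**f)
    crop(fs[0]["frame"],*((285,190) if n=="scene" else (285,175)),110,80,7,f"pics/{n}{k}c.png")
wrist(bot,"wf"+k);print(bot.state()["t"])
E
python3 fin.py 61.5 10.25 3; python3 lift.py 0 3a 3b 3c 3d
```

```text
61.5 61.09 [519.49 -25.98  10.24] [-5.2   1.38 -1.72] push -5.35 30.10946814507296
31.35
scene ('0', array([ 16.61,   1.61, 201.  ,   8.5 ])) ('3a', array([ 20.47,   1.71, 210.  ,   8.68])) ('3b', array([ 20.45,   1.72, 208.  ,   8.77])) ('3c', array([ 20.16,   1.57, 203.  ,   8.59])) ('3d', array([ 20.31,   1.7 , 199.  ,   8.67]))
side ('0', array([ 16.17,   1.2 , 212.  ,   9.57])) ('3a', array([ 20.01,   1.57, 213.  ,   9.61])) ('3b', array([ 20.26,   1.79, 211.  ,   9.51])) ('3c', array([ 19.98,   1.52, 210.  ,   9.66])) ('3d', array([ 20.13,   1.72, 214.  ,   9.67]))
```

```bash
python3 fin.py 61.5 10.1 4; python3 lift.py 0 4a 4b 4c 4d
```

```text
61.5 61.09 [519.5  -25.96  10.23] [-5.54 -0.    0.94] push -5.48 30.255128307535543
32.45
scene ('0', array([ 16.61,   1.61, 201.  ,   8.5 ])) ('4a', array([ 20.56,   1.87, 211.  ,   8.39])) ('4b', array([ 20.45,   1.71, 205.  ,   8.73])) ('4c', array([ 20.45,   1.81, 215.  ,   8.87])) ('4d', array([ 20.56,   1.88, 204.  ,   8.68]))
side ('0', array([ 16.17,   1.2 , 212.  ,   9.57])) ('4a', array([ 19.86,   1.65, 216.  ,   9.63])) ('4b', array([ 20.13,   1.13, 209.  ,   9.66])) ('4c', array([ 19.97,   1.58, 214.  ,   9.54])) ('4d', array([ 20.19,   1.6 , 211.  ,   9.48]))
```

View pics/side4c.png

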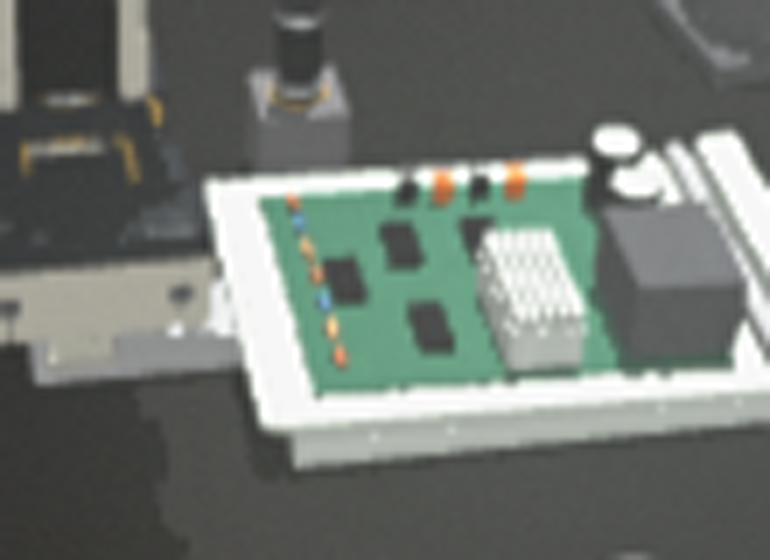

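View pics/wf4.png

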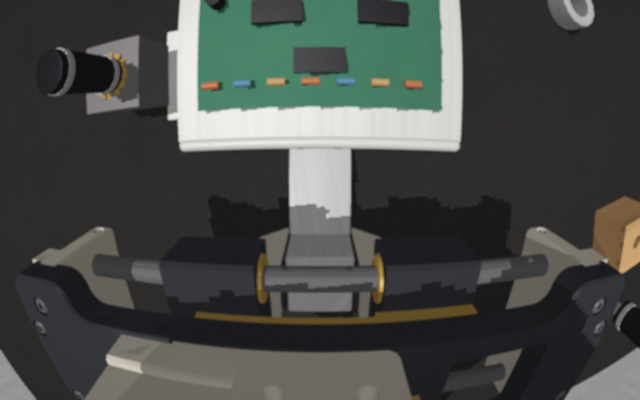

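View pics/scene4c.png

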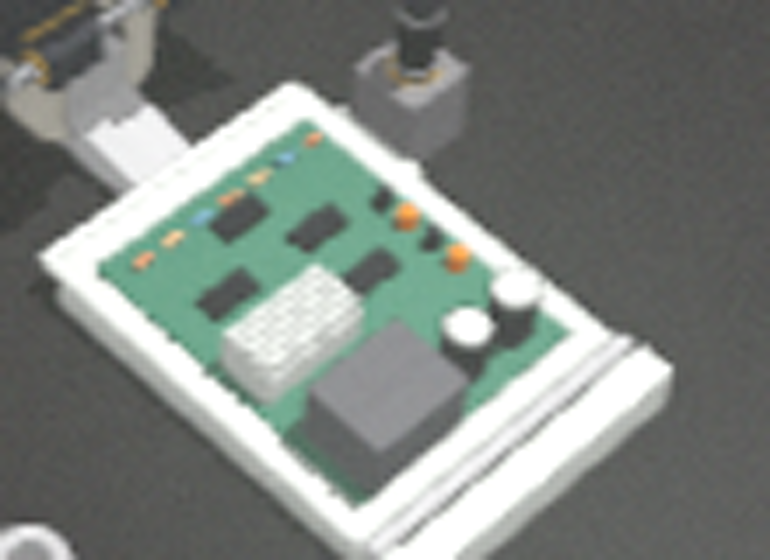

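The tray edge is up about 4 mm (scene camera 4.1, side camera 4.1, geometry 4.1). The pin is seated upright, the wedge lies flat and is held, and the gripper is clear of the tray.

```bash
python3 - <<'E'
from cell import bot
s=bot.state();print(s["t"],s["width"],s["contact_force"])
print(bot.close_job())
E
```

```text
32.45 29.847392099573263 [-4.97076416  1.09745815  1.68297323]
the job is handed in; nothing more can be done
None
```

The job is done and handed in at 32.5 s; no verdict was reported.

- **Pin:** I took the smallest pin, the one in the wooden stand, and pushed it into the earth terminal. It stopped under about 11 N with the tool 45.0 mm up, where I expected the shoulder to seat at 45.7 mm. Later pictures show it upright with its shoulder on the block.
- **Wedge and tray:** I gripped the wedge by its block, slid it over the bench and pushed it in square and centred under the front edge. The last checks put the lift at about 4.1 mm from both fixed cameras, compared with the first picture, and 4.1 mm from geometry. The wedge is still held with 45 N grip force. Only the wedge is under the tray, and the fingers are about 40 mm short of the edge.
- **Disagreements:**
  - An earlier depth check read about 0.3 mm lower than geometry, at roughly 2.4 against 2.6–2.8 mm.
  - During the first part of the push the force reading showed the gripper carrying the wedge's weight, so it may have been raised a few tenths of a millimetre. I lowered the tool, and at the end the gripper was pressing down lightly (1–2 N).
- **Other things:** I kept clear of the other objects and saw none of them move, but I did not check each one in a final full picture.

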